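Load a slate on the resin levelling board and level it

ROBOT

A 6-joint arm with a two-finger parallel gripper is mounted at the origin on the work surface. World frame = base frame: x ahead of the robot, y to its left, z up, the work surface at z = 0. Lengths are in mm, angles in rad, forces in N, time in s.
With the tool pointing down it reaches from about 350 to 875 mm from the base axis. Payload 4.2 kg.
Tool frame: the origin (TCP) lies between the finger pads; the fingertips stand 17 mm ahead of it and the grasp point (between the pads) lies 2 mm behind it; z points along the fingers, y is the line along which they close (so a half turn about z gives the same grasp; the last joint's range is limited). The gripper opens to 85 mm and grips with 20 to 120 N. Pads are 22 mm wide; open, the fingers measure 114 mm over their backs; the gripper's body (76 mm by 85 mm) begins 54 mm behind the grasp point. The pads swing forward as they close: fully open they stand 13 mm farther back than shut.
Start: joints at [-0.887, 0.385, 0.008, 0, -1.194, -0.259], TCP at [257.599, -569.423, 248.312] pointing down, gripper open.
Joint ranges: [-3.14, 3.14], [-1.21, 2.06], [-1.07, 1.41], [-3.16, 2.05], [-2.99, -0.16], [-3.1, 3.1]. Speed limits (rad/s): [2.79, 2.79, 3.14, 3.14, 3.14, 3.14].

INTERFACE

Orientations are given as a unit quaternion [x, y, z, w].
In Python, from bench import arm, eyes, ticket gives the robot as it stands (arm), with the cameras (eyes) and the job (ticket).
- The arm moves only by the shell command python3 jog.py FILE [OPENING], which reads ROWS from the file FILE. ROWS is a JSON list that holds a single list of rows (three levels of brackets), with 1 to 10 rows, each of 6 numbers: dx, dy, dz in units of 25 mm, then a rotation vector rx, ry, rz in rad; each row is the pose to reach, as a shift and turn from the pose commanded when the command began, along the tool's axes at that moment; what a row does not reach only later rows make up. A row lasts 1/10 s, in which the tool goes at most 50 mm and 0.15 rad, less where a joint would pass 70% of its speed; a pose out of reach is approached as far as the arm can. OPENING is the finger opening in mm, set as the command begins (- or left out keeps the last). The fingers move at their own pace and stop on an object; the grip force is fixed at half the most. Time passes only in rows, so rows that do not move let the fingers close. It prints the time, the measured TCP pose, the force, the opening and the grip force at its end. Input that does not fit is refused with a message, and nothing moves.
- arm.read_state(): the state, without advancing time (a new reading comes with each control period).
- eyes.get_image(name): name is "scene" or "top"; returns the picture (384x512x3 uint8, blue, green, red); there is no depth.
- eyes.get_calibration(name): a dict with "K" (3x3 intrinsics, pixels), "rvec" (rotation vector, rad) and "tvec" (3), from world to camera coordinates, as OpenCV has them. Camera axes: x right, y down, z forward; pixel columns grow to the right and rows downward; lengths in mm; the calibration is good to about 2 mm. A picture is of the moment at which its call begins. get_calibration takes no time and is no camera call.
- ticket.job_done(): hands the job in; it is judged then, once.
The state is a dict: "clock": time; "joints": joint angles; "joint_vel": joint speeds; "joint_efforts": joint torques, N m; "position": TCP position; "ee_rot": TCP orientation; "contact_force": force on the tool from outside, world axes, zero at the start; "wrist_torque": the same for the moment, N m; "gripper_width": finger opening in mm; "grasp_force": force on a finger pad.
Only numpy, scipy, OpenCV 4.12 (cv2) and the standard library are available. Lean on these libraries where they do the work, as an engineer would, in place of code of your own. Each camera call takes 0.05 s, during which the arm holds its last target. There are 200 camera calls.

TASK

The top slate of the pile is next for its resin coat. Slide it sideways off the pile and straight across onto the middle of the clear bed of the levelling board beside it, square with the board, without shifting the slates underneath. Then level the loaded board with its two foot-screw knobs until the bubble of the round level sits wholly inside the ring, and leave everything else on the bench where it is.

Things in the scene. Friction and masses are not known exactly. Their poses are not given: they have to be found in the camera images.
- board: Levelling board: white plate 230 (x) by 260 (y) by 12 mm, top 45 mm above the bench when level, on a fixed foot (x -85 mm, y 0) and two foot screws (x 85, y +/-105). The feet stay put. Origin on the bench under the plate's centre, z up, x away from the robot, y left, yaw up to 0.2 rad. The half near the robot is clear bed; at the far corners stand the two knobs, the round level between them.
- bed (a point): Middle of the clear bed, on the plate's top face: 37 mm nearer the robot than the plate's centre (board x -37 mm, y 0). Axes as the board's, tilting with the plate. Nothing stands on the bed between the plate's ends at y = -130 and +130 mm; it has no rim.
- vial (a point): Centre of the round level (board x 75 mm, y 0) at the bubble's height: alloy rim 72 mm across, 18 mm high above the plate, yellow-green inside, with a black ring of 22 mm inner diameter in the middle. Axes as the board's.
- bubble_mid (a point): Centre of the pale round bubble, 16 mm across, in the level. It moves to the plate's high side, 1.15 mm per milliradian of tilt, coming to rest within 0.5 s, at most about 24 mm from the middle. It is wholly inside the ring when its centre is within 3 mm of vial.
- knob_left (a point): Black fluted round knob, 49 mm across, from 62 to 88 mm above the bench (17 mm free under it), on the far left foot screw; point on its vertical axis, 75 mm up. Grip at any yaw. Turns 3.4 rad either side of level, friction 0.06 N m, stays put, keeps its height. Clockwise from above raises that corner: bubble +2.15 mm in x, +3.49 in y (board axes) per rad. Starts 1.3 to 2.6 rad too high.
- knob_right (a point): The same knob on the far right foot screw (board x 85, y -105 mm). Clockwise from above raises that corner: the bubble moves +2.15 mm in x and -3.49 mm in y (board axes) per rad. Starts up to 2.6 rad off level, either way.
- slate_top: Top one of a pile of five dark grey slates, each 100 (x) by 120 (y) by 12 mm, 0.4 kg: too wide to grip, so push it by its end. Origin at the centre of its underside, 48 mm up at the start, 1 to 5 mm above the plate's tilted top. The pile stands in line with the bed at the board's left or right end (which one varies), its edges 5 to 30 mm clear of the plate; sides within 0.15 rad of the board's.
- slate_1: Bottom slate of the pile, on the bench; origin at the centre of its underside.
- slate_2: Second slate from below; origin at the centre of its underside.
- slate_3: Third slate from below; origin at the centre of its underside.
- slate_4: Fourth slate, just under the top one; origin at the centre of its underside, its top face 48 mm above the bench.
- mosaic_tray: Bystander: small wooden tray 100 x 120 x 20 mm with a half-laid slate mosaic, at the board's other end, 12 mm or more clear of the plate; origin at the centre of its underside.
- glue_bottle: Bystander: white bottle 62 mm in diameter, 175 mm tall, standing to the left; origin at the centre of its underside.
- resin_jar: Bystander: amber jar 70 mm in diameter, 85 mm tall, standing to the right; origin at the centre of its underside.

How it is judged (in metres and radians):
On the way, in this order (a step that is already met when the one before it is completed fails the run):
1. the top slate lies flat and square on the middle of the board's bed (x of slate_top in the frame of bed between -0.03 and 0.03 m and y of slate_top in the frame of bed between -0.045 and 0.045 m and z of slate_top in the frame of bed between -0.003 and 0.004 m and angle between the z axis of slate_top and the z axis of bed, either way round below 0.03 rad and angle between the y axis of slate_top and the y axis of bed, either way round below 0.2 rad and linear speed of slate_top below 0.02 m/s), for 0.2 s.
2. the bubble is wholly inside the ring (horizontal distance between bubble_mid and vial below 0.003 m), for 0.3 s.
At the end, for the whole second after the job is handed in: The top slate lies at rest flat on the board, its centre within 30 mm (x) and 45 mm (y) of the middle of the bed and square with it within 0.2 rad; the bubble's centre is within 3 mm of the level's centre; the four other slates are within 8 mm of where they were (all of step 1 and horizontal distance between bubble_mid and vial below 0.003 m and distance of each of slate_1, slate_2, slate_3, slate_4 from where it was at the start of the episode below 0.008 m); the robot touches nothing.
It fails at once if one of the four lower slates is shifted by more than 8 mm (distance of any of slate_1, slate_2, slate_3, slate_4 from where it was at the start of the episode above 0.008 m).
It fails at once if the top slate is lifted more than 25 mm or tipped up instead of being slid (height (world z) of slate_top above 0.073 m or angle between slate_top's own z axis and vertical above 0.25 rad).
It fails at once if the mosaic tray, glue bottle or jar is shifted by more than 20 mm (distance of any of mosaic_tray, glue_bottle, resin_jar from where it was at the start of the episode above 0.02 m).
It also fails if it takes over 64 s, if anything falls off the work surface, if the arm or the gripper's body presses on something with over 40 N, if the wrist force passes 120 N, or if a joint passes its speed limit or range.

## Working session

There is one attempt and no reset: what is moved stays moved. The work goes in short steps, Python scripts to look and compute and a shell command to move; the robot and the scene stay as the last step left them, time stands still between calls to the robot, and variables do not carry over. Pictures are saved under pics/ and viewed, at most 13 in all, crops included, and the job is handed in when it is done.

```bash
ls; mkdir -p pics
python3 - <<'E'
from bench import arm, eyes, ticket
import cv2
for n in ("scene","top"):
    cv2.imwrite(f"pics/{n}0.png",cv2.resize(eyes.get_image(n),(800,600),interpolation=cv2.INTER_CUBIC))
    c=eyes.get_calibration(n);R=cv2.Rodrigues(c["rvec"])[0];print(n,c["K"],R,-R.T@c["tvec"])
s=arm.read_state();print(s)
E
```

```text
bench.py
jog.py
pics
scene [[450.04906006   0.         256.93279143]
 [  0.         450.04906006 193.59536283]
 [  0.           0.           1.        ]] [[-0.38542354  0.9227308   0.00406955]
 [ 0.5753591   0.24377008 -0.78072918]
 [-0.7213949  -0.29856995 -0.62485629]] [1422.31989059  383.95398635  858.49004443]
top [[441.92799552   0.         256.75516991]
 [  0.         441.92799552 190.81395331]
 [  0.           0.           1.        ]] [[ 0.02057224 -0.99978719 -0.00153823]
 [-0.9902892  -0.02016517 -0.13755243]
 [ 0.13749214  0.00435305 -0.99049329]] [ 293.08848974  -19.01693531 1657.16729765]
{'clock': 0.1, 'joints': array([-8.87359264e-01,  3.85507596e-01,  6.75577437e-03, -4.74675915e-04,
       -1.19399703e+00, -2.58614237e-01]), 'joint_vel': array([ 3.30360624e-04, -3.16914604e-03,  5.11808382e-03,  8.15726169e-04,
       -8.70966222e-05,  4.39016016e-05]), 'joint_efforts': array([-7.79792135e-04, -3.93319952e+01,  1.88928258e+01,  4.19801742e+00,
       -2.61542642e-03, -2.04035743e-06]), 'position': array([ 257.43033404, -568.98028031,  247.30555671]), 'ee_rot': array([-2.10732046e-01,  9.77543351e-01,  9.70058225e-04, -2.46447570e-04]), 'contact_force': array([0.3390716 , 0.30016701, 0.56705397]), 'wrist_torque': array([ 0.01417535,  0.06876634, -0.02429721]), 'grasp_force': 0.0, 'gripper_width': 85.56728919556399}
```

View pics/scene0.png

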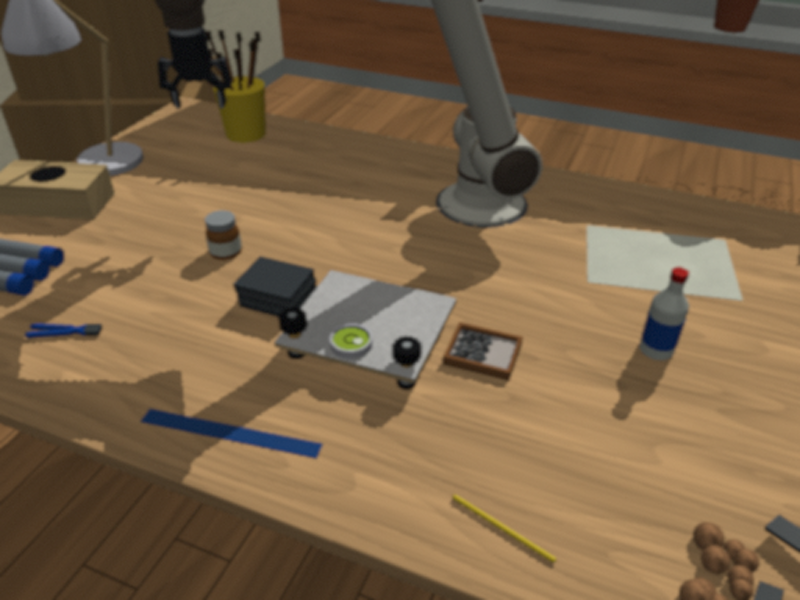

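View pics/top0.png

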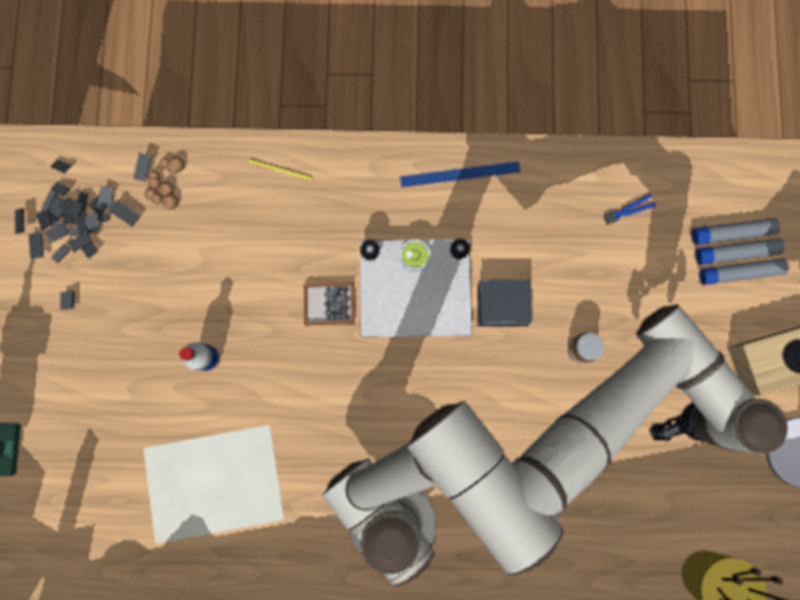

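The pile is at the board's right end: in the top view the board spans about (360-470, 240-337), the pile (478-532, 280-326), and the tray is at the left. I'll enlarge both views.

Run:
```python
from bench import arm, eyes, ticket
import cv2
a=eyes.get_image("scene")[160:260,140:340]; cv2.imwrite("pics/s1.png",cv2.resize(a,None,fx=4,fy=4,interpolation=cv2.INTER_CUBIC))
a=eyes.get_image("top")[145:225,190:350]; cv2.imwrite("pics/t1.png",cv2.resize(a,None,fx=5,fy=5,interpolation=cv2.INTER_CUBIC))
```

```text
(no output)
```

View pics/s1.png

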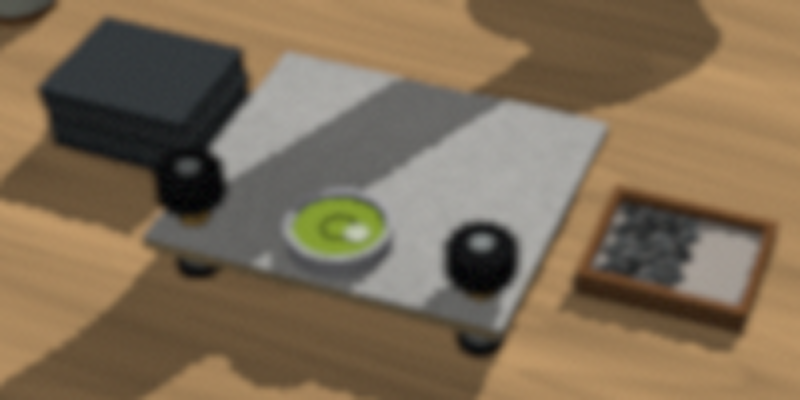

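View pics/t1.png

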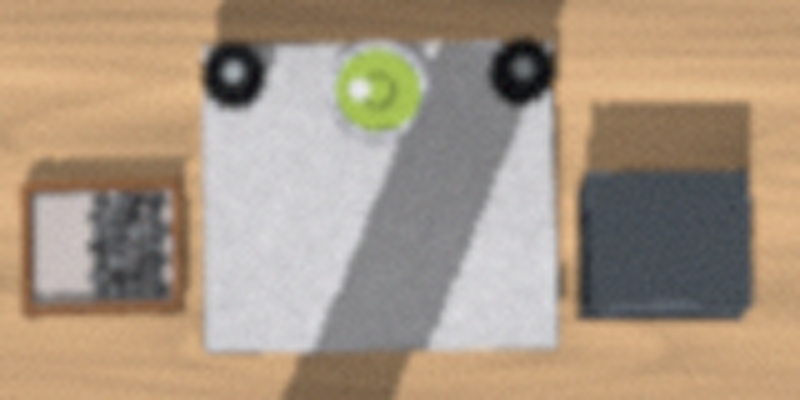

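The scene crop (x4) shows the slate's corners at (110,18), (243,45), (190,124) and (42,92), the knobs' centres at about (482,258) and (190,181), and the level at (338,226) with the bubble at (356,232). The top crop (x5) shows the slate over (582-750, 170-318), the knobs at (234,74) and (522,71), and the bubble at (359,89), left of the ring at (378,90).

```bash
cat > h.py <<'E'
from bench import arm, eyes, ticket
import numpy as np, cv2
C={}
for n in ("scene","top"):
    c=eyes.get_calibration(n);R=cv2.Rodrigues(c["rvec"])[0];t=np.ravel(c["tvec"]);C[n]=(c["K"],R,t,c["K"]@np.c_[R,t])
def px(n,u,v):
    return ((u+.5)/4-.5+140,(v+.5)/4-.5+160) if n=="scene" else ((u+.5)/5-.5+190,(v+.5)/5-.5+145)
def tri(s,t):
    X=cv2.triangulatePoints(C["scene"][3],C["top"][3],np.array(px("scene",*s)),np.array(px("top",*t)));return (X[:3]/X[3]).ravel()
def onz(n,p,z):
    K,R,t,_=C[n];d=R.T@np.linalg.solve(K,[*p,1]);o=-R.T@t;return o+d*(z-o[2])/d[2]
E
python3 - <<'E'
from h import *
np.set_printoptions(precision=1,suppress=True)
P={"bNR":((288,52),(557,348),45),"bNL":((608,125),(207,351),45),"bFL":((503,333),(205,45),45),"bFR":((147,240),(555,42),45),
"kL":((482,242),(234,72),88),"kR":((188,166),(522,70),88),"vial":((338,226),(378,90),62),"bub":((356,232),(359,89),62),
"sNR":((110,18),(751,318),60),"sNL":((243,45),(580,318),60),"sFL":((190,124),(587,171),60),"sFR":((42,92),(750,170),60)}
for k,(s,t,z) in P.items(): print(k,tri(s,t),"scene@z",onz("scene",px("scene",*s),z)[:2],"top@z",onz("top",px("top",*t),z)[:2])
E
```

```text
bNR [ 434.6 -176.4   38.7] scene@z [ 442.4 -172.5] top@z [ 433.9 -175.4]
bNL [426.6  81.3  40.4] scene@z [432.   83.5] top@z [426.4  80.4]
bFL [655.6  89.7  40. ] scene@z [660.   92.4] top@z [654.9  88.4]
bFR [ 663.3 -170.6   35.4] scene@z [ 671.4 -161.4] top@z [ 662.4 -172.4]
kL [626.4  64.   85. ] scene@z [629.6  65.1] top@z [625.7  64. ]
kR [ 632.7 -146.    85. ] scene@z [ 636.1 -145.3] top@z [ 631.4 -144.5]
vial [621.  -41.7  57.7] scene@z [625.5 -40.1] top@z [619.9 -40.9]
bub [621.6 -27.8  57.6] scene@z [626.3 -26.5] top@z [620.3 -26.9]
sNR [ 459.3 -318.2   47.7] scene@z [ 474.3 -309.1] top@z [ 457.3 -314.5]
sNL [ 457.9 -196.2   54.7] scene@z [ 465.7 -197.7] top@z [ 454.7 -190.5]
sFL [ 562.2 -192.6   55.9] scene@z [ 565.8 -186.7] top@z [ 562.9 -195. ]
sFR [ 566.5 -314.1   51.7] scene@z [ 574.9 -304.9] top@z [ 566.1 -314.4]
```

```bash
cat >> h.py <<'E'
from scipy.spatial.transform import Rotation as Ro
np.set_printoptions(precision=3,suppress=True)
def go(p,yaw_y):
    "delta in tool axes to world p with tool y at angle yaw_y (either sense of a half turn), tool down"
    s=arm.read_state();R=Ro.from_quat(s["ee_rot"]).as_matrix()
    for a in (yaw_y,yaw_y+np.pi):
        y=np.array([np.cos(a),np.sin(a),0]);z=np.array([0,0,-1.]);T=np.c_[np.cross(y,z),y,z]
        print("shift",R.T@(np.array(p)-s["position"]),"rot",Ro.from_matrix(R.T@T).as_rotvec(),"j1,j6",s["joints"][[0,5]],"pos",s["position"])
E
python3 - <<'E'
from h import *
print("jar",onz("top",(588/800*512,347*.64),85))
go((517,-352,200),0.028)
E
```

```text
jar [ 407.777 -439.41    85.   ]
shift [-325.971   90.853   47.718] rot [ 0.001 -0.001  1.968] j1,j6 [-0.887 -0.259] pos [ 257.456 -569.156  247.633]
shift [-325.971   90.853   47.718] rot [ 0.001  0.001 -1.174] j1,j6 [-0.887 -0.259] pos [ 257.456 -569.156  247.633]
```

The rows are not in the units I measure in: shifts go in units of 25 mm. I convert before sending: -326 mm is -13.04, 91 mm is 3.64.

```bash
echo '[[[-13.04, 3.64, 0.8, 0, 0, -1.174], [-13.04, 3.64, 0.8, 0, 0, -1.174], [-13.04, 3.64, 0.8, 0, 0, -1.174], [-13.04, 3.64, 0.8, 0, 0, -1.174], [-13.04, 3.64, 0.8, 0, 0, -1.174], [-13.04, 3.64, 0.8, 0, 0, -1.174], [-13.04, 3.64, 0.8, 0, 0, -1.174], [-13.04, 3.64, 0.8, 0, 0, -1.174], [-13.04, 3.64, 0.8, 0, 0, -1.174], [-13.04, 3.64, 0.8, 0, 0, -1.174]]]' > next.json && python3 jog.py next.json 45; python3 -c "
from h import *
go((517,-352,72),0.028)"
```

```text
clock: 1.2
position: [516.8, -352.2, 228.1]
ee_rot: [0.716, -0.698, -0.0, 0.0]
contact_force: [0.1, 1.0, -0.2]
gripper_width: 45.1
grasp_force: 0.0
shift [ -0.192  -0.277 156.095] rot [ 0.    -0.001  3.139] j1,j6 [-0.34   0.365] pos [ 516.817 -352.227  228.095]
shift [ -0.192  -0.277 156.095] rot [ 0.001  0.    -0.003] j1,j6 [-0.34   0.365] pos [ 516.817 -352.227  228.095]
```

Scaled: 209 mm is 8.36, 190 mm is 7.6.

```bash
echo '[[[0, 0, 2, 0, 0, 0], [0, 0, 4, 0, 0, 0], [0, 0, 6, 0, 0, 0], [0, 0, 7.6, 0, 0, 0], [0, 0, 8.36, 0, 0, 0], [0, 0, 8.36, 0, 0, 0]]]' > next.json && python3 jog.py next.json; for i in 1; do echo '[[[0, 0, 0.04, 0, 0, 0], [0, 0, 0.06, 0, 0, 0], [0, 0, 0.06, 0, 0, 0]]]' > next.json && python3 jog.py next.json; done
```

```text
clock: 1.8
position: [515.6, -352.9, 17.5]
ee_rot: [0.716, -0.698, -0.001, 0.001]
contact_force: [-0.2, -0.1, 0.2]
gripper_width: 45.1
grasp_force: 0.0
clock: 2.1
position: [517.0, -352.6, 18.3]
ee_rot: [0.716, -0.698, 0.0, -0.0]
contact_force: [0.1, 1.1, -0.2]
gripper_width: 44.9
grasp_force: 0.0
```

Scaled: 1.5 mm is 0.06, 1 mm is 0.04.

```bash
echo '[[[0, 0, 0.04, 0, 0, 0], [0, 0, 0.06, 0, 0, 0], [0, 0, 0.06, 0, 0, 0]]]' > next.json && python3 jog.py next.json; echo '[[[0, 0, 0.04, 0, 0, 0], [0, 0, 0.04, 0, 0, 0]]]' > next.json && python3 jog.py next.json
```

```text
clock: 2.4
position: [517.1, -352.1, 16.4]
ee_rot: [0.717, -0.697, 0.0, -0.0]
contact_force: [-0.4, -0.5, -0.8]
gripper_width: 44.8
grasp_force: 0.0
clock: 2.6
position: [517.1, -352.1, 15.2]
ee_rot: [0.717, -0.697, -0.0, 0.0]
contact_force: [-0.2, -0.4, -0.6]
gripper_width: 45.4
grasp_force: 0.0
```

Scaled: 1 mm is 0.04.

```bash
echo '[[[0, 0, 0.04, 0, 0, 0], [0, 0, 0.04, 0, 0, 0]]]' > next.json && python3 jog.py next.json;echo '[[[0, 0, 0.04, 0, 0, 0], [0, 0, 0.04, 0, 0, 0]]]' > next.json && python3 jog.py next.json; echo '[[[0, 0, 0.02, 0, 0, 0], [0, 0, 0.02, 0, 0, 0]]]' > next.json && python3 jog.py next.json
```

```text
clock: 2.8
position: [517.2, -352.1, 14.9]
ee_rot: [0.717, -0.697, 0.0, 0.0]
contact_force: [-0.8, 1.2, 4.7]
gripper_width: 44.9
grasp_force: 2.1
clock: 3.0
position: [517.2, -352.1, 14.9]
ee_rot: [0.717, -0.697, 0.0, 0.0]
contact_force: [-2.0, 1.9, 8.7]
gripper_width: 44.9
grasp_force: 4.6
clock: 3.2
position: [517.3, -352.1, 14.9]
ee_rot: [0.717, -0.697, 0.0, 0.0]
contact_force: [-3.3, 4.1, 10.7]
gripper_width: 45.0
grasp_force: 5.8
```

Scaled: -54.7 mm is -2.188, -30 mm is -1.2.

```bash
echo '[[[0, 0, -1.2, 0, 0, 0], [0, 0, -2.188, 0, 0, 0], [0, 0, -2.188, 0, 0, 0]]]' > next.json && python3 jog.py next.json; echo '[[[-0.2, 0, 0, 0, 0, 0], [-0.4, 0, 0, 0, 0, 0], [-0.56, 0, 0, 0, 0, 0], [-0.72, 0, 0, 0, 0, 0], [-0.88, 0, 0, 0, 0, 0], [-1.04, 0, 0, 0, 0, 0], [-1.2, 0, 0, 0, 0, 0], [-1.36, 0, 0, 0, 0, 0], [-1.48, 0, 0, 0, 0, 0], [-1.6, 0, 0, 0, 0, 0]]]' > next.json && python3 jog.py next.json; python3 -c "
from h import *
import cv2
a=eyes.get_image('scene')[160:260,140:340]; cv2.imwrite('pics/s2.png',cv2.resize(a,None,fx=4,fy=4,interpolation=cv2.INTER_CUBIC))"
```

```text
clock: 3.5
position: [519.6, -353.2, 71.4]
ee_rot: [0.717, -0.697, 0.004, -0.001]
contact_force: [-0.3, -1.0, 0.1]
gripper_width: 45.1
grasp_force: 0.0
clock: 4.5
position: [516.0, -312.0, 67.5]
ee_rot: [0.717, -0.697, 0.0, 0.0]
contact_force: [-0.2, -1.7, -0.6]
gripper_width: 44.8
grasp_force: 0.8
```

View pics/s2.png

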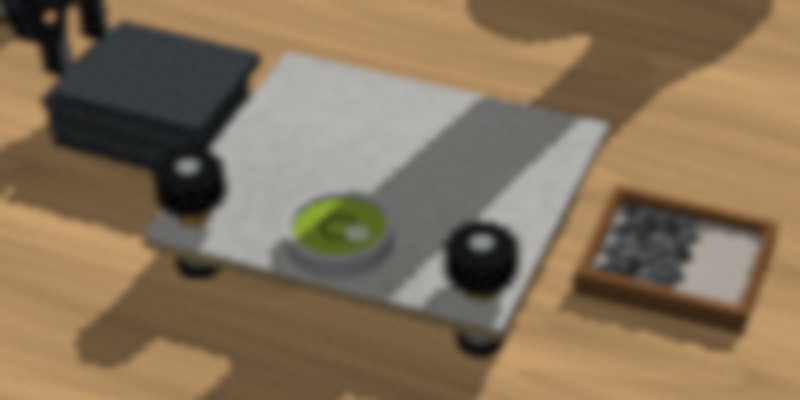

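The top slate has slid about 13 mm (its corner went from (243,45) to (258,57)), and the lower slates are in place. I'll keep pushing.

```bash
echo '[[[-0.36, 0, 0, 0, 0, 0], [-0.72, 0, 0, 0, 0, 0], [-1.08, 0, 0, 0, 0, 0], [-1.44, 0, 0, 0, 0, 0], [-1.8, 0, 0, 0, 0, 0], [-2.16, 0, 0, 0, 0, 0], [-2.52, 0, 0, 0, 0, 0], [-2.88, 0, 0, 0, 0, 0], [-3.24, 0, 0, 0, 0, 0], [-3.52, 0, 0, 0, 0, 0]]]' > next.json && python3 jog.py next.json; python3 -c "
from h import *
import cv2
a=eyes.get_image('scene')[160:260,140:340]; cv2.imwrite('pics/s3.png',cv2.resize(a,None,fx=4,fy=4,interpolation=cv2.INTER_CUBIC))"
```

```text
clock: 5.55
position: [513.0, -223.1, 67.1]
ee_rot: [0.717, -0.697, -0.001, 0.0]
contact_force: [-0.3, -0.9, -0.8]
gripper_width: 45.0
grasp_force: 0.7
```

View pics/s3.png

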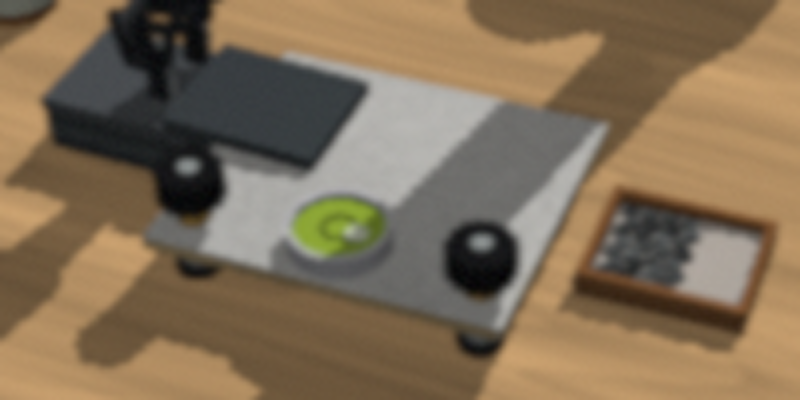

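The slate (corners at (228,46), (367,88), (310,166)) is sliding onto the plate, still square and straight. I'll push the rest, then back off and lift.

```bash
echo '[[[-0.4, 0, 0, 0, 0, 0], [-0.8, 0, 0, 0, 0, 0], [-1.2, 0, 0, 0, 0, 0], [-1.6, 0, 0, 0, 0, 0], [-2, 0, 0.02, 0, 0, 0], [-2.4, 0, 0.04, 0, 0, 0], [-2.8, 0, 0.06, 0, 0, 0], [-3.2, 0, 0.06, 0, 0, 0], [-3.52, 0, 0.06, 0, 0, 0], [-3.76, 0, 0.06, 0, 0, 0]]]' > next.json && python3 jog.py next.json; echo '[[[-0.2, 0, 0, 0, 0, 0], [-0.36, 0, 0, 0, 0, 0], [-0.48, 0, 0, 0, 0, 0], [-0.48, 0, 0, 0, 0, 0], [0, 0, 0, 0, 0, 0], [0, 0, -1.2, 0, 0, 0], [0, 0, -3.2, 0, 0, 0], [0, 0, -5.2, 0, 0, 0], [1.2, 0, -7.2, 0, 0, 0], [2.4, 0, -7.2, 0, 0, 0]]]' > next.json && python3 jog.py next.json 85;  python3 -c "
from h import *
import cv2
a=eyes.get_image('scene')[160:260,140:340]; cv2.imwrite('pics/s4.png',cv2.resize(a,None,fx=4,fy=4,interpolation=cv2.INTER_CUBIC))"
```

```text
clock: 6.6
position: [512.5, -130.2, 67.9]
ee_rot: [0.718, -0.697, 0.002, -0.001]
contact_force: [-0.2, -7.7, 9.3]
gripper_width: 45.1
grasp_force: 5.5
clock: 7.6
position: [515.3, -191.5, 252.8]
ee_rot: [0.718, -0.696, 0.005, -0.003]
contact_force: [1.2, -0.8, -0.1]
gripper_width: 84.8
grasp_force: 0.0
```

View pics/s4.png

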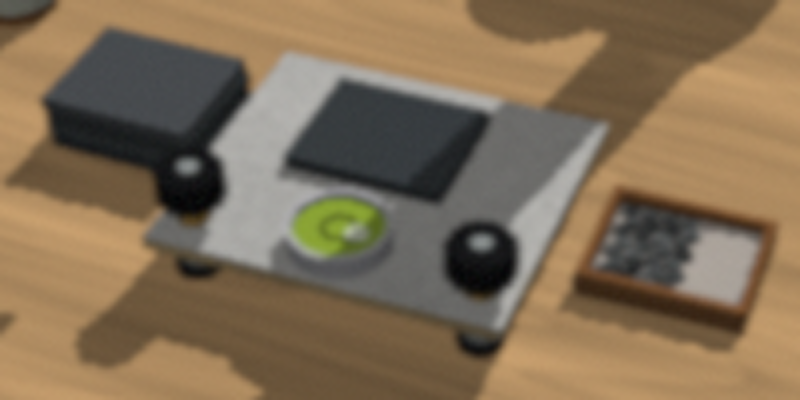

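The slate lies on the bed, with corners at (340,79), (490,116), (438,201) and (287,163). I'll check the numbers against the board corners in the same view.

Run:
```python
from h import *
f=lambda P,z:np.array([onz("scene",px("scene",*p),z)[:2] for p in P])
b=f([(288,52),(608,125),(503,333),(147,240)],43); s=f([(340,79),(490,116),(438,201),(287,163)],56)
B=np.array([[-115,-130],[-115,130],[115,130],[115,-130.]])
A=cv2.estimateAffinePartial2D(b,B)[0]; print(A); q=s@A[:,:2].T+A[:,2]; print(q,q.mean(0))
a=eyes.get_image('top')[145:225,190:350]; cv2.imwrite('pics/t2.png',cv2.resize(a,None,fx=5,fy=5,interpolation=cv2.INTER_CUBIC))
go((626.4,64,160),0.028)
```

```text
[[   1.009    0.039 -552.081]
 [  -0.039    1.009   62.764]]
[[-81.34  -70.281]
 [-78.932  50.218]
 [ 23.126  49.172]
 [ 22.614 -65.492]] [-28.633  -9.096]
shift [-254.75  -118.864   88.556] rot [-0.001  0.007  3.138] j1,j6 [-0.065  0.088] pos [ 513.267 -193.461  248.222]
shift [-254.75  -118.864   88.556] rot [-0.005 -0.001 -0.004] j1,j6 [-0.065  0.088] pos [ 513.267 -193.461  248.222]
```

View pics/t2.png

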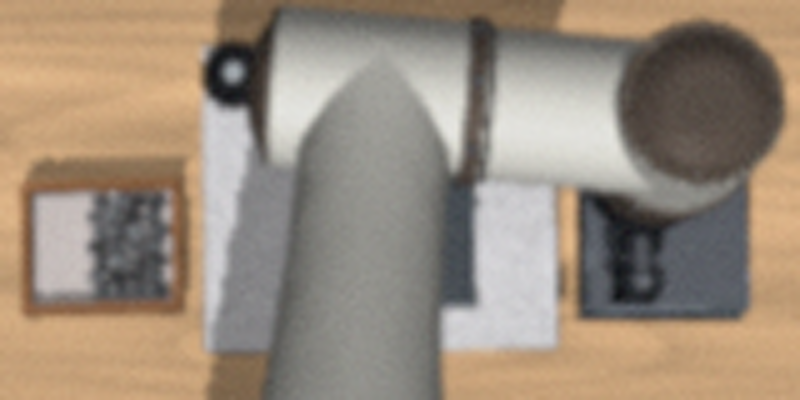

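The slate's centre is at about board (-29,-9), so about (8,-9) mm from the middle of the bed: good. The bubble's offset is about (+0.8,+14) mm, so the left knob needs about 2.2 rad anticlockwise and the right knob about 1.8 rad clockwise.

```bash
echo '[[[-10.28, -4.76, 2.8, 0, 0, 0], [-10.28, -4.76, 2.8, 0, 0, 0], [-10.28, -4.76, 2.8, 0, 0, 0], [-10.28, -4.76, 2.8, 0, 0, 0], [-10.28, -4.76, 2.8, 0, 0, 0], [-10.28, -4.76, 2.8, 0, 0, 0], [-10.28, -4.76, 2.8, 0, 0, 0], [-10.28, -4.76, 2.8, 0, 0, 0], [-10.28, -4.76, 2.8, 0, 0, 0]]]' > next.json && python3 jog.py next.json 85; python3 -c "
from h import *
go((627,64,74),0.028)"
```

```text
clock: 8.6
position: [623.8, 69.1, 175.5]
ee_rot: [0.717, -0.697, -0.0, 0.001]
contact_force: [0.6, -0.3, -0.1]
gripper_width: 85.1
grasp_force: 0.0
shift [  5.176  -3.202 101.521] rot [-0.001 -0.002  3.141] j1,j6 [ 0.368 -0.341] pos [623.798  69.127 175.523]
shift [  5.176  -3.202 101.521] rot [ 0.001 -0.    -0.001] j1,j6 [ 0.368 -0.341] pos [623.798  69.127 175.523]
```

```bash
echo '[[[0.208, -0.128, 0, 0, 0, 0], [0.208, -0.128, 1.2, 0, 0, 0], [0.208, -0.128, 2.4, 0, 0, 0], [0.208, -0.128, 3.4, 0, 0, 0], [0.208, -0.128, 3.8, 0, 0, 0], [0.208, -0.128, 4.06, 0, 0, 0], [0.208, -0.128, 4.06, 0, 0, 0]]]' > next.json && python3 jog.py next.json 85; echo '[[[0, 0, 0, 0, 0, 0], [0, 0, 0, 0, 0, 0], [0, 0, 0, 0, 0, 0], [0, 0, 0, 0, 0, 0], [0, 0, 0, 0, 0, 0], [0, 0, 0, 0, 0, 0], [0, 0, 0, 0, 0, 0]]]' > next.json && python3 jog.py next.json 30;  python3 -c "
from h import *
import cv2
a=eyes.get_image('scene')[160:260,140:340]; cv2.imwrite('pics/s5.png',cv2.resize(a,None,fx=4,fy=4,interpolation=cv2.INTER_CUBIC))
print(arm.read_state()['joints'])"
```

```text
clock: 9.3
position: [627.9, 64.3, 74.7]
ee_rot: [0.717, -0.697, 0.0, -0.0]
contact_force: [0.1, -1.1, 1.2]
gripper_width: 84.9
grasp_force: 0.0
clock: 10.0
position: [628.0, 65.1, 76.1]
ee_rot: [0.717, -0.697, 0.0, -0.001]
contact_force: [-2.9, 0.7, 6.6]
gripper_width: 47.7
grasp_force: 61.7
[ 0.359  0.556 -0.182  0.    -0.832 -0.331]
```

View pics/s5.png

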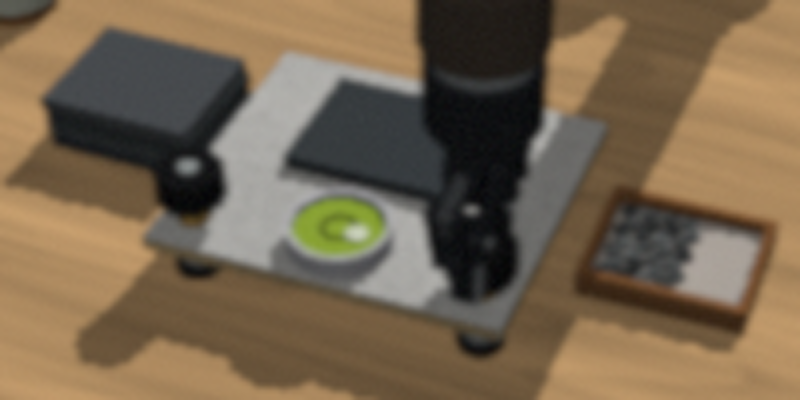

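The knob is gripped: 47.7 mm opening, 62 N. The bubble is at (356,232). Turning anticlockwise.

```bash
echo '[[[0, 0, 0, 0, 0, -0.12], [0, 0, 0, 0, 0, -0.24], [0, 0, 0, 0, 0, -0.36], [0, 0, 0, 0, 0, -0.48], [0, 0, 0, 0, 0, -0.6], [0, 0, 0, 0, 0, -0.72], [0, 0, 0, 0, 0, -0.84], [0, 0, 0, 0, 0, -0.96], [0, 0, 0, 0, 0, -1.1], [0, 0, 0, 0, 0, -1.1]]]' > next.json && python3 jog.py next.json; echo '[[[0, 0, 0, 0, 0, -0.12], [0, 0, 0, 0, 0, -0.24], [0, 0, 0, 0, 0, -0.36], [0, 0, 0, 0, 0, -0.48], [0, 0, 0, 0, 0, -0.6], [0, 0, 0, 0, 0, -0.72], [0, 0, 0, 0, 0, -0.84], [0, 0, 0, 0, 0, -0.96], [0, 0, 0, 0, 0, -1.1], [0, 0, 0, 0, 0, -1.1]]]' > next.json && python3 jog.py next.json
cat > lv.py <<'E'
from h import *
import sys
def blobs(n,box):
    x0,y0,x1,y1=box; im=eyes.get_image(n)[y0:y1,x0:x1]
    big=cv2.resize(im,None,fx=8,fy=8,interpolation=cv2.INTER_CUBIC); hsv=cv2.cvtColor(big,cv2.COLOR_BGR2HSV)
    g=cv2.inRange(hsv,(25,100,60),(50,255,255)); c=max(cv2.findContours(g,0,2)[0],key=cv2.contourArea)
    disk=cv2.convexHull(c); m=cv2.drawContours(g*0,[disk],0,255,-1)
    w=cv2.inRange(hsv,(0,0,150),(180,110,255))&cv2.erode(m,np.ones((9,9)))
    k=cv2.findContours(w,0,2)[0]
    cen=lambda c:np.array([cv2.moments(c)[a]/max(cv2.moments(c)['m00'],1e-6) for a in('m10','m01')])
    f=lambda p:onz(n,(p+.5)/8-.5+[x0,y0],60)[:2]
    k=max(k,key=cv2.contourArea) if k else None
    Rb=np.array([[1,.028],[-.028,1]])
    (a,b),_,_=cv2.fitEllipse(disk)
    print(n,"disk",f(np.array([a,b])),"bubble offset (board)",None if k is None else Rb@(f(cen(k))-f(np.array([a,b]))),"areas",cv2.contourArea(disk)/64,None if k is None else cv2.contourArea(k)/64)
    return im
blobs("scene",(205,200,245,235)); blobs("top",(250,150,285,177))
E
python3 lv.py
```

```text
clock: 11.05
position: [627.9, 65.0, 76.1]
ee_rot: [0.976, -0.218, 0.001, -0.0]
contact_force: [-2.7, 1.0, 6.3]
gripper_width: 47.4
grasp_force: 62.1
clock: 12.05
position: [627.9, 64.9, 76.1]
ee_rot: [0.946, 0.324, 0.0, 0.0]
contact_force: [-2.2, -0.7, 6.6]
gripper_width: 47.6
grasp_force: 62.1
scene disk [623.825 -40.512] bubble offset (board) [-1.019  9.444] areas 242.2265625 27.0546875
top disk [619.936 -40.478] bubble offset (board) [-1.75   7.894] areas 186.1328125 26.3828125
```

```bash
echo '[[[0, 0, 0, 0, 0, 0], [0, 0, 0, 0, 0, 0], [0, 0, 0, 0, 0, 0], [0, 0, 0, 0, 0, 0]]]' > next.json && python3 jog.py next.json
python3 - <<'E'
from lv import *
im=np.hstack([cv2.resize(eyes.get_image("scene")[200:235,205:245],(400,350),interpolation=2),cv2.resize(eyes.get_image("top")[150:177,250:285],(400,350),interpolation=2)])
cv2.imwrite("pics/l1.png",im);print(arm.read_state()["joints"])
E
```

```text
clock: 12.55
position: [627.9, 64.9, 76.1]
ee_rot: [0.946, 0.323, 0.0, 0.0]
contact_force: [-2.5, -0.1, 6.2]
gripper_width: 47.5
grasp_force: 62.1
scene disk [623.738 -40.554] bubble offset (board) [-3.211  6.424] areas 242.5390625 25.5625
top disk [619.949 -40.514] bubble offset (board) [-3.872  5.778] areas 186.8203125 26.4296875
[ 0.359  0.556 -0.182  0.    -0.832  1.869]
```

View pics/l1.png

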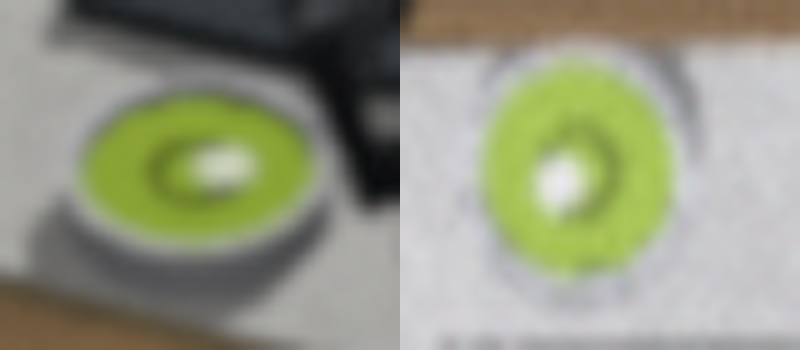

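The bubble is now settled at about (-3.5,+6.1) mm from the level's centre, as predicted. The right knob needs about 1.75 rad clockwise. Releasing and moving over.

Scaled: -110 mm is -4.4, -70 mm is -2.8.

```bash
echo '[[[0, 0, 0, 0, 0, 0], [0, 0, 0, 0, 0, 0], [0, 0, 0, 0, 0, 0], [0, 0, 0, 0, 0, 0], [0, 0, 0, 0, 0, 0], [0, 0, 0, 0, 0, 0], [0, 0, -1.2, 0, 0, 0], [0, 0, -2.8, 0, 0, 0], [0, 0, -4.4, 0, 0, 0], [0, 0, -4.4, 0, 0, 0]]]' > next.json && python3 jog.py next.json 85; python3 -c "
from h import *
s=arm.read_state();a=Ro.from_quat(s['ee_rot']).as_matrix()[:,1]
go((633.2,-146.5,185),np.arctan2(a[1],a[0]))"
```

```text
clock: 13.75
position: [631.3, 65.6, 191.7]
ee_rot: [0.946, 0.323, 0.007, 0.001]
contact_force: [0.6, -0.8, 0.9]
gripper_width: 85.1
grasp_force: 0.0
shift [-128.338  168.898    6.158] rot [ 0.006 -0.012  0.   ] j1,j6 [0.359 1.869] pos [631.261  65.601 191.675]
shift [-128.338  168.898    6.158] rot [ 0.019  0.01  -3.141] j1,j6 [0.359 1.869] pos [631.261  65.601 191.675]
```

Scaled: 168 mm is 6.72, -128 mm is -5.12.

```bash
echo '[[[-5.12, 6.72, 0, 0, 0, 0], [-5.12, 6.72, 0, 0, 0, 0], [-5.12, 6.72, 0, 0, 0, 0], [-5.12, 6.72, 0, 0, 0, 0], [-5.12, 6.72, 0, 0, 0, 0], [-5.12, 6.72, 0, 0, 0, 0], [-5.12, 6.72, 0, 0, 0, 0], [-5.12, 6.72, 0, 0, 0, 0]]]' > next.json && python3 jog.py next.json; python3 -c "
from h import *
s=arm.read_state();a=Ro.from_quat(s['ee_rot']).as_matrix()[:,1]
go((633.2,-146.5,75),np.arctan2(a[1],a[0]))"; python3 lv.py
```

```text
clock: 14.55
position: [629.1, -144.7, 184.4]
ee_rot: [0.946, 0.324, -0.0, -0.0]
contact_force: [1.2, 1.0, 0.6]
gripper_width: 85.0
grasp_force: 0.0
shift [  2.135   3.915 109.431] rot [-0. -0. -0.] j1,j6 [0.024 2.206] pos [ 629.126 -144.733  184.432]
shift [  2.135   3.915 109.431] rot [-0.     0.     3.142] j1,j6 [0.024 2.206] pos [ 629.126 -144.733  184.432]
scene disk [623.731 -40.27 ] bubble offset (board) [-3.069  6.103] areas 244.6953125 26.71875
top disk [620.145 -42.27 ] bubble offset (board) [-3.89  5.07] areas 140.1640625 19.421875
```

Scaled: 109 mm is 4.36, 100 mm is 4.

```bash
echo '[[[0.08, 0.16, 0, 0, 0, 0], [0.08, 0.16, 1.2, 0, 0, 0], [0.08, 0.16, 2.4, 0, 0, 0], [0.08, 0.16, 3.4, 0, 0, 0], [0.08, 0.16, 4, 0, 0, 0], [0.08, 0.16, 4.36, 0, 0, 0], [0.08, 0.16, 4.36, 0, 0, 0]]]' > next.json && python3 jog.py next.json 85; echo '[[[0, 0, 0, 0, 0, 0], [0, 0, 0, 0, 0, 0], [0, 0, 0, 0, 0, 0], [0, 0, 0, 0, 0, 0], [0, 0, 0, 0, 0, 0], [0, 0, 0, 0, 0, 0], [0, 0, 0, 0, 0, 0]]]' > next.json && python3 jog.py next.json 30
```

```text
clock: 15.35
position: [632.6, -147.8, 74.2]
ee_rot: [0.946, 0.323, -0.001, -0.0]
contact_force: [-0.9, -0.0, 0.6]
gripper_width: 85.2
grasp_force: 0.0
clock: 16.05
position: [632.6, -147.1, 77.2]
ee_rot: [0.946, 0.323, 0.0, -0.001]
contact_force: [-4.0, 5.7, 4.8]
gripper_width: 47.2
grasp_force: 61.5
```

```bash
echo '[[[0, 0, 0, 0, 0, 0.1], [0, 0, 0, 0, 0, 0.2], [0, 0, 0, 0, 0, 0.3], [0, 0, 0, 0, 0, 0.4], [0, 0, 0, 0, 0, 0.5], [0, 0, 0, 0, 0, 0.6], [0, 0, 0, 0, 0, 0.7], [0, 0, 0, 0, 0, 0.8], [0, 0, 0, 0, 0, 0.87], [0, 0, 0, 0, 0, 0.87]]]' > next.json && python3 jog.py next.json;echo '[[[0, 0, 0, 0, 0, 0.1], [0, 0, 0, 0, 0, 0.2], [0, 0, 0, 0, 0, 0.3], [0, 0, 0, 0, 0, 0.4], [0, 0, 0, 0, 0, 0.5], [0, 0, 0, 0, 0, 0.6], [0, 0, 0, 0, 0, 0.7], [0, 0, 0, 0, 0, 0.8], [0, 0, 0, 0, 0, 0.87], [0, 0, 0, 0, 0, 0.87]]]' > next.json && python3 jog.py next.json;echo '[[[0, 0, 0, 0, 0, 0], [0, 0, 0, 0, 0, 0], [0, 0, 0, 0, 0, 0], [0, 0, 0, 0, 0, 0], [0, 0, 0, 0, 0, 0]]]' > next.json && python3 jog.py next.json; python3 lv.py
```

```text
clock: 17.05
position: [632.0, -144.7, 77.2]
ee_rot: [0.994, -0.106, -0.001, -0.002]
contact_force: [-6.6, 13.2, 7.9]
gripper_width: 47.6
grasp_force: 61.9
clock: 18.05
position: [633.4, -142.7, 77.2]
ee_rot: [0.857, -0.515, -0.001, -0.003]
contact_force: [-2.3, 19.9, 7.1]
gripper_width: 47.0
grasp_force: 61.7
clock: 18.55
position: [633.4, -142.7, 77.2]
ee_rot: [0.857, -0.515, -0.001, -0.003]
contact_force: [-2.2, 18.4, 6.9]
gripper_width: 47.2
grasp_force: 61.7
scene disk [623.296 -40.762] bubble offset (board) [0.098 0.54 ] areas 239.78125 21.921875
top disk [621.245 -44.206] bubble offset (board) [-1.389  3.805] areas 150.203125 28.765625
```

Scaled: -30 mm is -1.2, -120 mm is -4.8.

```bash
echo '[[[0, 0, 0, 0, 0, 0], [0, 0, 0, 0, 0, 0], [0, 0, 0, 0, 0, 0], [0, 0, 0, 0, 0, 0], [0, 0, 0, 0, 0, 0], [0, 0, 0, 0, 0, 0], [0, 0, -1.2, 0, 0, 0], [0, 0, -2.8, 0, 0, 0], [0, 0, -4.8, 0, 0, 0], [0, 0, -4.8, 0, 0, 0]]]' > next.json && python3 jog.py next.json 85; python3 -c "
from h import *
s=arm.read_state();a=Ro.from_quat(s['ee_rot']).as_matrix()[:,1]
go((500,-400,250),np.arctan2(a[1],a[0]))"
```

```text
clock: 19.65
position: [637.2, -149.3, 204.4]
ee_rot: [0.857, -0.515, 0.008, -0.003]
contact_force: [1.2, -0.7, 0.2]
gripper_width: 85.3
grasp_force: 0.0
shift [157.313 238.278 -47.101] rot [-0.013 -0.01  -0.   ] j1,j6 [0.018 0.47 ] pos [ 637.165 -149.308  204.377]
shift [157.313 238.278 -47.101] rot [-0.016  0.02   3.141] j1,j6 [0.018 0.47 ] pos [ 637.165 -149.308  204.377]
```

Scaled: 238 mm is 9.52, 157 mm is 6.28.

```bash
echo '[[[6.28, 9.52, -1.8, 0, 0, 0], [6.28, 9.52, -1.8, 0, 0, 0], [6.28, 9.52, -1.8, 0, 0, 0], [6.28, 9.52, -1.8, 0, 0, 0], [6.28, 9.52, -1.8, 0, 0, 0], [6.28, 9.52, -1.8, 0, 0, 0], [6.28, 9.52, -1.8, 0, 0, 0], [6.28, 9.52, -1.8, 0, 0, 0], [6.28, 9.52, -1.8, 0, 0, 0]]]' > next.json && python3 jog.py next.json; python3 lv.py
python3 - <<'E'
from h import *
im=np.vstack([cv2.resize(eyes.get_image("scene")[160:260,140:340],(560,280),interpolation=2),cv2.resize(eyes.get_image("top")[145:225,190:350],(560,280),interpolation=2)])
z=np.vstack([cv2.resize(eyes.get_image("scene")[205:230,210:240],(240,280),interpolation=2),cv2.resize(eyes.get_image("top")[150:177,253:280],(240,280),interpolation=2)])
cv2.imwrite("pics/f1.png",np.hstack([im,z]))
E
```

```text
clock: 20.55
position: [496.6, -397.9, 240.1]
ee_rot: [0.857, -0.515, -0.0, -0.0]
contact_force: [0.4, -0.2, 0.7]
gripper_width: 84.8
grasp_force: 0.0
scene disk [623.269 -40.452] bubble offset (board) None areas 240.1640625 None
top disk [619.868 -40.343] bubble offset (board) [ 0.085 -0.494] areas 189.8359375 6.25
```

View pics/f1.png

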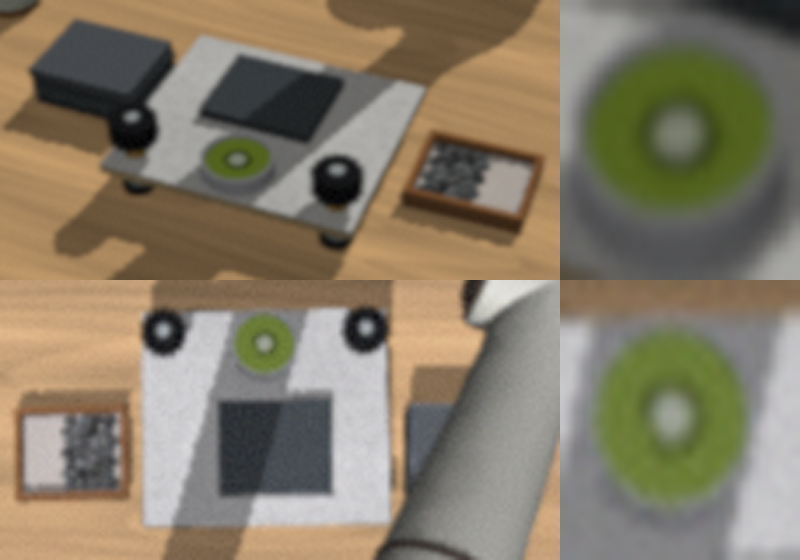

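The bubble sits concentric in the black ring in both views, at about (239,159) and (264,343). The slate is square at about (+7,-9) mm from the middle of the bed, and the pile and tray have not moved. Handing in.

```bash
python3 -c "
from bench import arm, eyes, ticket
print(ticket.job_done())"
```

```text
the job is handed in; nothing more can be done
None
```

The job is handed in, with no verdict returned: the top slate lies square about 7 mm (x) and 9 mm (y) off the middle of the bed, the bubble is inside the ring, and no other object looked moved in the last pictures (the jar and bottle lay outside them).

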